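# Unscrew the domino jar's child-safe cap and set it in the tray

## Robot

A 6-joint arm with a two-finger parallel gripper is mounted at the origin on the work surface. World frame = base frame: x ahead of the robot, y to its left, z up, the work surface at z = 0. Lengths are in mm, angles in rad, forces in N, time in s.
With the tool pointing down it reaches from about 325 to 900 mm from the base axis. Payload 3.5 kg.
Tool frame: the origin (TCP) lies at the very end of the fingers, on their centre line; the grasp point (between the pads) lies 19 mm behind it (arm.grasp_offset is the distance from the TCP to the grasp point, in mm); z points along the fingers, x is the direction in which the jaws open and shut, and the axes are right-handed (so a half turn about z gives the same grasp; the last joint's range is limited). The gripper opens to 85 mm and grips with 20 to 120 N. Pads are 22 mm wide; open, the fingers measure 114 mm over their backs; the gripper's body (76 mm by 85 mm) begins 54 mm behind the grasp point. The pads swing forward as they close: fully open they stand 13 mm farther back than shut.
Start: joints at [-0.103, 0.276, -0.026, 1.268, 0, 1.467], TCP at [624.997, -0.01, 231.313] pointing down, gripper open.
Joint ranges: [-3.12, 3.12], [-0.85, 1.88], [-1.08, 1.24], [-1.95, 2.15], [-1.57, 1.53], [-3.14, 3.14]. Speed limits (rad/s): [2.57, 2.57, 3.14, 3.14, 3.14, 3.14].

## Interface

Orientations are given as a rotation vector (axis times angle).
In Python, from bench import arm gives the robot as it stands. The module is installed in compiled form; this text tells all that it offers.
- The arm moves only by the tool drive_tool, never from a script. Its argument "steps" is a list of rows, each an object of numbers: "dx", "dy", "dz": the shift along the tool's x, y, z scaled (see below); "wx", "wy", "wz": the turn, a rotation vector about the tool's x, y, z scaled (see below); "hand": the gripper's target within -1 to 1 (shut at 1, half-way at 0, fully open at -1). In form: [{"dx": .., "dy": .., "dz": .., "wx": .., "wy": .., "wz": .., "hand": ..}, ...]. A call has 1 to 12 rows; each row is the pose to reach, as a shift and turn from the pose commanded when the call began, along the tool's axes at that moment; what a row does not reach only later rows make up. The controller multiplies each number of a shift by 50 cm and each number of a turn by 30 degrees. A row lasts 1/10 s, in which the tool goes at most 50 mm and 8.59 degrees, less where a joint would pass 70% of its speed; a pose out of reach is approached as far as the arm can. A call with a number of a shift or a turn outside -1 to 1 is refused whole. A call with a gripper value outside its range is refused whole. The fingers move at their own pace and stop on an object; "squeeze" is the grip in N (left out, the last holds). Time passes only in rows, so rows that repeat a pose let the fingers close. It gives the time, the measured TCP pose, the force and the opening at its end, in the units of the state.
- arm.read_state(): the state, without advancing time (a new reading comes with each control period).
- arm.camera(name): name is "scene" or "side" or "wrist"; returns a dict with "img" (480x640x3 uint8, red, green, blue), "fov_y" (degrees; the focal length in pixels is half the picture's height over the tangent of half this angle, whatever the lens; pixels are square), "cx", "cy" (the principal point, pixels), "origin" and "orientation" of the camera in the world. Camera axes: x right, y up, looking along -z (the intrinsics and any distortion apply to the point x, -y, -z); pixel columns grow to the right and rows downward; lengths in mm; the calibration is good to about 2 mm. The wrist camera is an equidistant fisheye: a pixel r from the principal point sees the ray r / f radians off the axis. A picture is of the moment at which its call begins. There is no depth.
- arm.job_done(): hands the job in, once; it reports no verdict.
The state is a dict: "t": time; "joint_pos": joint angles; "joint_vel": joint speeds; "joint_efforts": joint torques, N m; "eef_pos": TCP position; "eef_rot": TCP orientation; "force": force on the tool from outside, world axes, zero at the start; "torque": the same for the moment, N m; "finger_gap": finger opening in mm.
Only numpy, scipy, OpenCV 4.12 (cv2) and the standard library are available. Lean on these libraries where they do the work, as an engineer would, in place of code of your own. Each camera call takes 0.05 s, during which the arm holds its last target. There are 200 camera calls.

## Task

Open the orange jar of dominoes with its child-safe twist cap: unscrew it counter-clockwise for about a turn, then turn on while pulling up lightly and feel for where its hidden notches let it off, so that you have it in your grip as it comes free; never force it against the jar (contact under 30 N). Carry it to the round wooden tray and set it down gently near the middle, opening down and flat on the cork, letting go only once it stands there. Never let the cap fall or tip over, and leave the lunchbox, the bucket and the marble run where they are.

Things in the scene. Friction and masses are not known exactly. Their poses are not given: they have to be found in the camera images.
- jar: Fixed: translucent orange jar of dominoes (body 76 mm across, neck 44 mm) in a screwed-down beech holder: 130 x 130 x 18 mm plate, round collar 92 mm across up to 38 mm. Origin at the centre of the plate's underside, z up along the jar's axis. The body ends at 88 mm height, a shoulder slopes up to 96 mm, then comes the threaded neck, its rim at 129 mm.
- cap: Loose orange twist cap, ribbed, 60 mm across, 34 mm high, 30 to 65 g, flat top with a white domino picture. Origin at the centre of its underside, z up. Closed, it rests on the rim, its underside 99 mm and its top 133 mm above the jar's origin. Its thread lets go after 0.9 to 1.25 turns counter-clockwise seen from above (how far it was closed varies); the notches follow within another third of a turn.
- jar_rim (a point): Centre of the jar's mouth at the rim, 129 mm above the jar's origin, on the thread axis, z up. Right-hand outside thread on the neck, 8 mm rise a turn; the cap has about 2.6 mm of axial play and about 1 mm of radial play on it. The cap must rise 30 mm from closed to clear the rim. Several newtons at the hand can wedge the cap and press several times as hard on the thread.
- tray: Fixed round beech tray, 200 mm across, rim 16 mm high and 8 mm wide (inside 184 mm across), cork floor 8 mm above the origin. Origin at the centre of the underside.
- tray_floor (a point): Centre of the tray's cork floor, 8 mm above the tray's origin; z up.
- lunchbox: Bystander: loose closed stainless steel lunchbox with snap clamps, 130 x 190 x 65 mm. Origin at the centre of its underside.
- bucket: Bystander: loose green silicone bucket, 152 mm across the rim, 125 mm high. Origin at the centre of its underside.
- marble_run: Bystander: loose beech marble run segment, 50 x 200 x 36 mm. Origin at the centre of its underside.
- keeper_ring (a point): Hidden under the closed cap: underside centre of the keeper ring on the neck, 120.3 mm above the jar's origin, ring 2.5 mm thick. It has three notches 120 degrees apart, at an angle that differs every time. Out of the thread the cap's three lugs meet this ring from below; lifted straight up, the cap passes only while turned within some 14 degrees of a notch.
Mind the look-alikes: they are no part of the job. There is more than one size of the tray; the one meant has the size given above. There is more than one size of the cap; the job needs the smaller.

How it is judged:
By the outcome, as a careful person would: the job done as asked, in the order asked, and still so for the second after the job is handed in, with the robot touching nothing.
It also fails if it takes over 72 s, if anything falls off the work surface, if the arm or the gripper's body presses on something with over 40 N, if the wrist force passes 120 N, or if a joint passes its speed limit or range.

## Working session

There is one attempt and no reset: what is moved stays moved. The work goes in short steps, Python scripts to look and compute and a tool call to move; the robot and the scene stay as the last step left them, time stands still between calls to the robot, and variables do not carry over. Pictures are saved under pics/ and viewed, about 8 in all and at most 12, crops included, and the job is handed in when it is done.

Besides the shell and the picture viewer there is one more tool, called after "Request:" by a JSON object that holds its "api" and its "payload", one argument or row to a line. drive_tool: Moves the arm, as the interface text tells. Its arguments: {"type":"object","properties":{"steps":{"type":"array","items":{"type":"object","properties":{"dx":{"type":"number","minimum":-1,"maximum":1},"dy":{"type":"number","minimum":-1,"maximum":1},"dz":{"type":"number","minimum":-1,"maximum":1},"wx":{"type":"number","minimum":-1,"maximum":1},"wy":{"type":"number","minimum":-1,"maximum":1},"wz":{"type":"number","minimum":-1,"maximum":1},"hand":{"type":"number"}}}},"squeeze":{"type":"number"}},"required":["steps"]}

```bash
mkdir -p pics; cat > h.py <<'E'
import numpy as np, cv2
from scipy.spatial.transform import Rotation as R
from bench import arm
def shot(name,fn=None):
    c=arm.camera(name)
    if fn: cv2.imwrite('pics/'+fn,c['img'][:,:,::-1])
    return c
def ori(c):
    o=np.array(c['orientation'],float)
    return o if o.shape==(3,3) else (R.from_rotvec(o).as_matrix() if o.size==3 else R.from_quat(o).as_matrix())
def ray(c,u,v,fish=False):
    f=240/np.tan(np.radians(c['fov_y']/2)); x=(u-c['cx']);y=(v-c['cy'])
    if fish:
        r=np.hypot(x,y);t=r/f; d=np.array([x/r*np.sin(t),-y/r*np.sin(t),-np.cos(t)]) if r>0 else np.array([0,0,-1.])
    else: d=np.array([x/f,-y/f,-1.])
    return ori(c)@d
def at_z(c,u,v,z,fish=False):
    d=ray(c,u,v,fish);o=np.array(c['origin'],float)
    return o+d*(z-o[2])/d[2]
E
python3 - <<'E'
from h import *
a=shot('scene','scene1.png');b=shot('side','side1.png');w=shot('wrist','wrist1.png')
for c in(a,b,w): print({k:v for k,v in c.items() if k!='img'})
print(arm.read_state())
im=np.hstack([a['img'],b['img']]); 
E
```

```text
{'fov_y': 46.41292843121511, 'cx': 321.74506289208637, 'cy': 239.5337492549193, 'origin': array([944.154819  , 913.84043406, 810.67218433]), 'orientation': array([0.31673953, 1.27205247, 2.40439701])}
{'fov_y': 54.51712727766605, 'cx': 315.2409474285282, 'cy': 246.55055361864189, 'origin': array([ 297.09906554, -918.19320163,  945.08360676]), 'orientation': array([ 0.83822864, -0.07783548, -0.21641875])}
{'fov_y': 65.70646984690485, 'cx': 323.55968986395334, 'cy': 241.46825903643818, 'origin': array([625.22307383,  68.0476886 , 372.04185468]), 'orientation': array([-0.27243135,  0.0019746 ,  0.00053139])}
{'t': 0.15, 'joint_pos': array([-1.03391449e-01,  2.77009007e-01, -2.75895229e-02,  1.26800880e+00,
       -2.81376473e-05,  1.46739268e+00]), 'joint_vel': array([-0.0010758 , -0.00076764,  0.00525117,  0.0001341 ,  0.00127469,
       -0.00137296]), 'joint_efforts': array([ 1.17211301e-03, -4.46055973e+01,  2.95638728e+01,  1.04999804e-02,
       -4.45402588e-05, -1.76044369e-05]), 'eef_pos': array([6.24371600e+02, 5.23524128e-02, 2.30373931e+02]), 'eef_rot': array([-3.14143244e+00, -1.91977503e-05,  2.83394503e-03]), 'force': array([ 0.00607697, -0.86110503, -0.57781117]), 'torque': array([-0.02015872, -0.03899152,  0.03200812]), 'finger_gap': 85.45137559028372}
```

View pics/scene1.png

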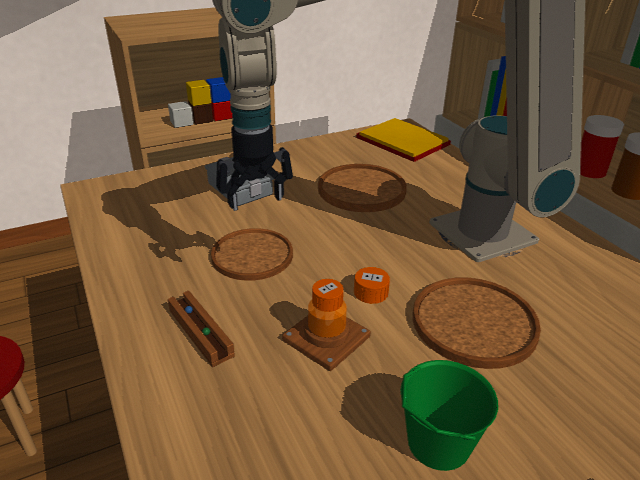

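View pics/side1.png

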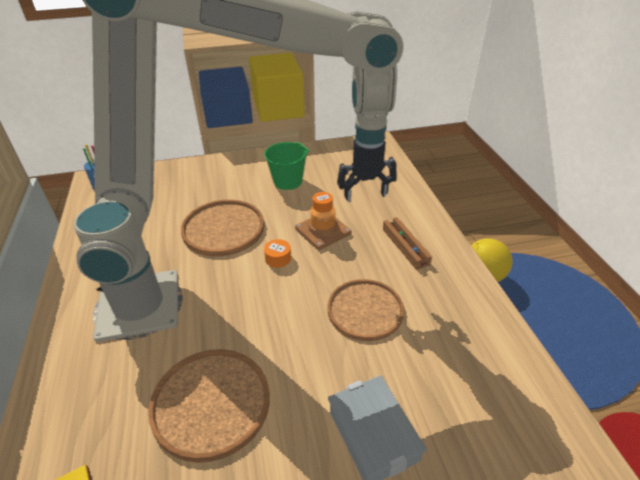

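Scene view: the jar cap's top is at (328,286) and the loose larger cap at (372,278). The trays are at (252,253), (362,186) and (476,320). Side view: cap at (322,199), trays at (366,309), (211,403) and (223,227). Next I compute positions and tray sizes.

```bash
python3 - <<'E'
from h import *
a=shot('scene');b=shot('side')
def tri(p,q):
    o1,o2=np.array(a['origin']),np.array(b['origin']);d1=ray(a,*p);d2=ray(b,*q);d1/=np.linalg.norm(d1);d2/=np.linalg.norm(d2)
    s=np.linalg.lstsq(np.c_[d1,-d2],o2-o1,rcond=None)[0]; x,y=o1+d1*s[0],o2+d2*s[1]; return (x+y)/2,np.linalg.norm(x-y)
print('cap tri',tri((327.5,288),(322.5,199)))
print('big cap',tri((372,277),(278,247)))
print('cap z133', at_z(a,327.5,288,133),at_z(b,322.5,199,133))
for n,c,e in [('A',a,[(209,253),(294,253)]),('B',a,[(317,184),(407,186)]),('C',a,[(413,312),(540,325)]),('A',b,[(328,308),(405,309)]),('B',b,[(150,403),(270,395)]),('C',b,[(181,232),(265,221)])]:
    p,q=[at_z(c,*k,14) for k in e]; print(n,((p+q)/2).round(),np.linalg.norm(p-q).round())
# colour blobs of cap tops
for c in (a,b):
    hsv=cv2.cvtColor(c['img'],cv2.COLOR_RGB2HSV); m=cv2.inRange(hsv,(5,200,120),(14,255,255))
    n,_,st,ce=cv2.connectedComponentsWithStats(m); print([(st[i].tolist()) for i in range(1,n) if st[i,4]>60])
E
```

```text
cap tri (array([551.2791574 , 171.65639543, 130.55513421]), np.float64(1.1996119005427464))
big cap (array([397.15938842,  88.17221049,  46.29900165]), np.float64(3.6806082972992145))
cap z133 [552.08103913 174.41988009 133.        ] [551.03907881 168.04999234 133.        ]
A [ 589. -157.   14.] 207.0
B [ 170. -343.   14.] 268.0
C [247. 271.  14.] 263.0
A [ 587. -169.   14.] 200.0
B [ 176. -337.   14.] 263.0
C [250. 261.  14.] 264.0
[[355, 267, 35, 37, 804], [308, 279, 39, 59, 1318]]
[[314, 199, 17, 13, 102], [267, 250, 22, 16, 111]]
```

View pics/wrist1.png

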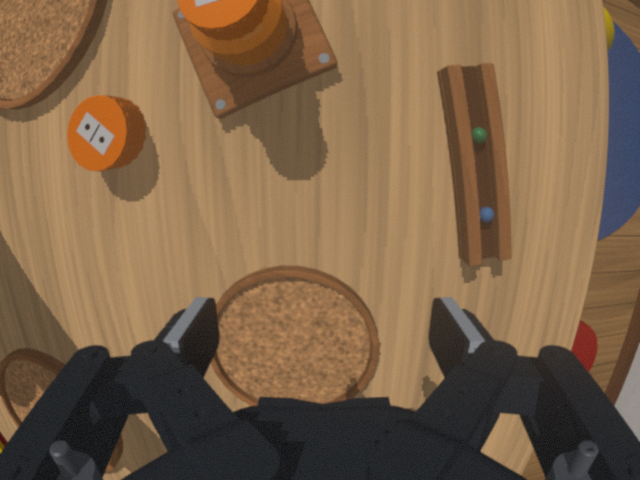

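The wrist view shows the jar at (240,30) and tray A at (295,337). Tray A (about 200 mm, near 588,-163) is the one meant. I'll move above the cap and pre-turn clockwise.

Request:
{"api": "drive_tool", "payload": {
  "steps": [
    {"dx": -0.146,"dy": -0.342,"dz": 0.08,"wz": 1,"hand": -1},
    {"dx": -0.146,"dy": -0.342,"dz": 0.08,"wz": 1,"hand": -1},
    {"dx": -0.146,"dy": -0.342,"dz": 0.08,"wz": 1,"hand": -1},
    {"dx": -0.146,"dy": -0.342,"dz": 0.08,"wz": 1,"hand": -1},
    {"dx": -0.146,"dy": -0.342,"dz": 0.08,"wz": 1,"hand": -1},
    {"dx": -0.146,"dy": -0.342,"dz": 0.08,"wz": 1,"hand": -1},
    {"dx": -0.146,"dy": -0.342,"dz": 0.08,"wz": 1,"hand": -1}
  ]
}}

```text
invalid input
```

```bash
python3 - <<'E'
from h import *
s=arm.read_state(); print(s['t'],s['joint_pos'].round(3),s['eef_pos'].round(1),s['eef_rot'].round(3),s['force'].round(2))
w=shot('wrist','wrist2.png');b=shot('side');a=shot('scene')
print(w['origin'],w['orientation'])
for p in [(267,152),(309,152)]: print(at_z(b,*p,125).round())
E
```

```text
0.25 [-0.103  0.277 -0.027  1.268  0.     1.467] [624.6   0.  230.7] [-3.141e+00  0.000e+00  2.000e-03] [-0.13 -1.01 -0.01]
[625.42745487  68.02659827 372.51978452] [-0.27252889  0.00103919  0.00040408]
[432. 489. 125.]
[572. 454. 125.]
```

View pics/wrist2.png

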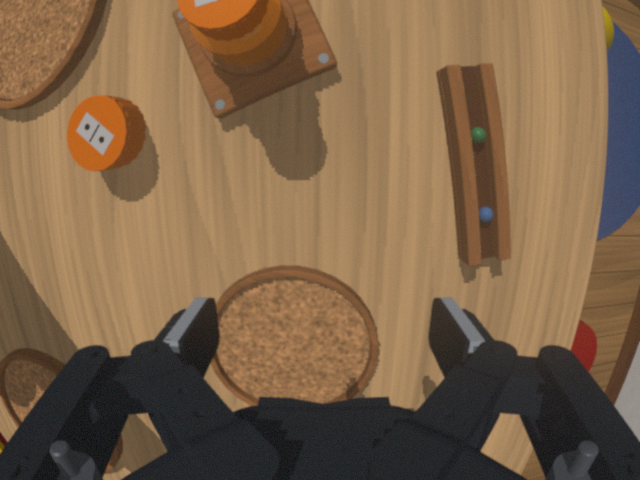

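The move was refused and the picture is unchanged. I'll send every field.

Request:
{"api": "drive_tool", "payload": {
  "steps": [
    {"dx": -0.146,"dy": -0.342,"dz": 0.08,"wx": 0,"wy": 0,"wz": 1,"hand": -1},
    {"dx": -0.146,"dy": -0.342,"dz": 0.08,"wx": 0,"wy": 0,"wz": 1,"hand": -1},
    {"dx": -0.146,"dy": -0.342,"dz": 0.08,"wx": 0,"wy": 0,"wz": 1,"hand": -1},
    {"dx": -0.146,"dy": -0.342,"dz": 0.08,"wx": 0,"wy": 0,"wz": 1,"hand": -1},
    {"dx": -0.146,"dy": -0.342,"dz": 0.08,"wx": 0,"wy": 0,"wz": 1,"hand": -1},
    {"dx": -0.146,"dy": -0.342,"dz": 0.08,"wx": 0,"wy": 0,"wz": 1,"hand": -1},
    {"dx": -0.146,"dy": -0.342,"dz": 0.08,"wx": 0,"wy": 0,"wz": 1,"hand": -1}
  ],
  "squeeze": 40
}}

```text
t: 1.1
eef_pos: [552.8, 170.5, 191.8]
eef_rot: [-3.034, 0.813, -0.002]
force: [0.6, -0.1, 0.1]
finger_gap: 85.5
```

Request:
{"api": "drive_tool", "payload": {
  "steps": [
    {"dx": 0,"dy": 0,"dz": 0,"wx": 0,"wy": 0,"wz": 1,"hand": -1},
    {"dx": 0,"dy": 0,"dz": 0,"wx": 0,"wy": 0,"wz": 1,"hand": -1},
    {"dx": 0,"dy": 0,"dz": 0,"wx": 0,"wy": 0,"wz": 1,"hand": -1},
    {"dx": 0,"dy": 0,"dz": 0,"wx": 0,"wy": 0,"wz": 1,"hand": -1}
  ],
  "squeeze": 40
}}

```text
t: 1.5
eef_pos: [553.3, 169.5, 191.9]
eef_rot: [-2.715, 1.579, -0.002]
force: [0.0, -0.9, 0.2]
finger_gap: 85.3
```

```bash
python3 - <<'E'
from h import *
w=shot('wrist','wrist3.png')
s=arm.read_state(); print(s['t'],s['joint_pos'].round(3),s['eef_pos'].round(1),s['eef_rot'].round(3),s['force'].round(2))
np.savez('w3.npz',**w)
a=shot('scene','scene3.png');
E
```

```text
1.55 [ 0.186  0.218 -0.187  1.165 -0.     2.811] [553.3 169.5 191.9] [-2.714e+00  1.580e+00 -2.000e-03] [-0.5   0.08 -0.11]
```

View pics/wrist3.png

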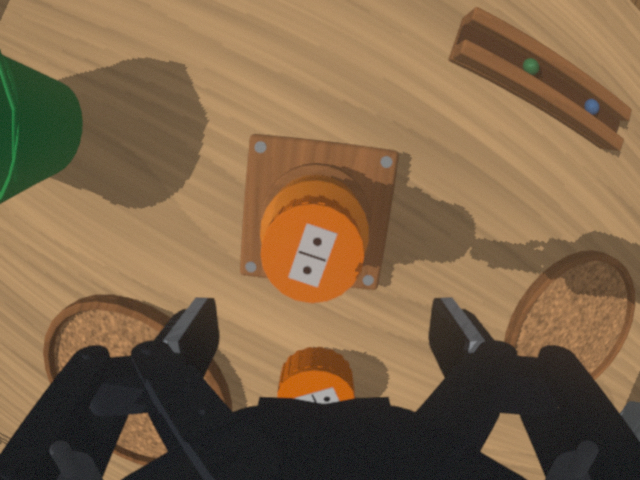

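Cap top disc: centre about (312,253), spanning columns 260–365. The jaws are at columns 200 and 450, rows about 340.

```bash
python3 - <<'E'
from h import *
w=dict(np.load('w3.npz'))
L,Rr,T,B=[at_z(w,*p,133,True) for p in [(260,252),(365,252),(312.5,203),(312.5,303)]]
print(w['origin'],(L+Rr)/2,np.linalg.norm(L-Rr),(T+B)/2,np.linalg.norm(T-B))
sc=[at_z(w,*p,18,True) for p in [(260,147),(386,161),(368,280),(250,267)]]; print(np.mean(sc,0))
# edge fit on the top: brightest orange
hsv=cv2.cvtColor(w['img'],cv2.COLOR_RGB2HSV); print([hsv[r,c].tolist() for r,c in [(250,280),(290,320),(195,310),(180,310),(215,310)]])
E
```

```text
[612.89892697 203.07989734 333.73764252] [555.95010986 177.7311124  133.        ] 59.79954433024207 [554.4095051  176.77592942 133.        ] 59.74737571982826
[553.76051428 176.79204867  18.        ]
[[13, 206, 199], [13, 211, 197], [14, 208, 148], [14, 183, 134], [12, 205, 199]]
```

Request:
{"api": "drive_tool", "payload": {
  "steps": [
    {"dx": -0.0117,"dy": -0.0094,"dz": 0.05,"wx": 0,"wy": 0,"wz": 0.4,"hand": -1},
    {"dx": -0.0117,"dy": -0.0094,"dz": 0.1,"wx": 0,"wy": 0,"wz": 0.4,"hand": -1},
    {"dx": -0.0117,"dy": -0.0094,"dz": 0.15,"wx": 0,"wy": 0,"wz": 0.4,"hand": -1},
    {"dx": -0.0117,"dy": -0.0094,"dz": 0.18,"wx": 0,"wy": 0,"wz": 0.4,"hand": -1},
    {"dx": -0.0117,"dy": -0.0094,"dz": 0.188,"wx": 0,"wy": 0,"wz": 0.4,"hand": -1},
    {"dx": -0.0117,"dy": -0.0094,"dz": 0.188,"wx": 0,"wy": 0,"wz": 0.4,"hand": -1},
    {"dx": -0.0117,"dy": -0.0094,"dz": 0.188,"wx": 0,"wy": 0,"wz": 0.4,"hand": -1}
  ],
  "squeeze": 20
}}

```text
t: 2.3
eef_pos: [554.3, 178.2, 98.4]
eef_rot: [-2.54, 1.846, -0.002]
force: [1.1, -0.1, -0.3]
finger_gap: 85.3
```

```bash
python3 - <<'E'
from h import *
s=arm.read_state(); print(s['t'],s['joint_pos'].round(3),s['eef_pos'].round(1),s['eef_rot'].round(3),s['force'].round(2),s['torque'].round(2))
w=shot('wrist','wrist4.png');np.savez('w4.npz',**w)
a=shot('scene')['img'][200:360,240:440]; b=shot('side')['img'][150:270,250:420]
f=lambda x:cv2.resize(x,(400,320),interpolation=cv2.INTER_CUBIC)
cv2.imwrite('pics/c4.png',np.vstack([np.hstack([f(a),f(b)]),cv2.resize(w['img'][200:480,80:580],(800,280))])[:,:,::-1])
print(w['origin'],w['orientation'])
E
```

```text
2.3 [ 0.2    0.302 -0.29   0.977 -0.     3.028] [554.3 178.2  98.4] [-2.540e+00  1.846e+00 -2.000e-03] [ 1.14 -0.07 -0.31] [ 0.02 -0.05  0.08]
[619.40842036 199.16399265 240.3580839 ] [-0.23413991  0.16893703 -1.24845897]
```

View pics/c4.png

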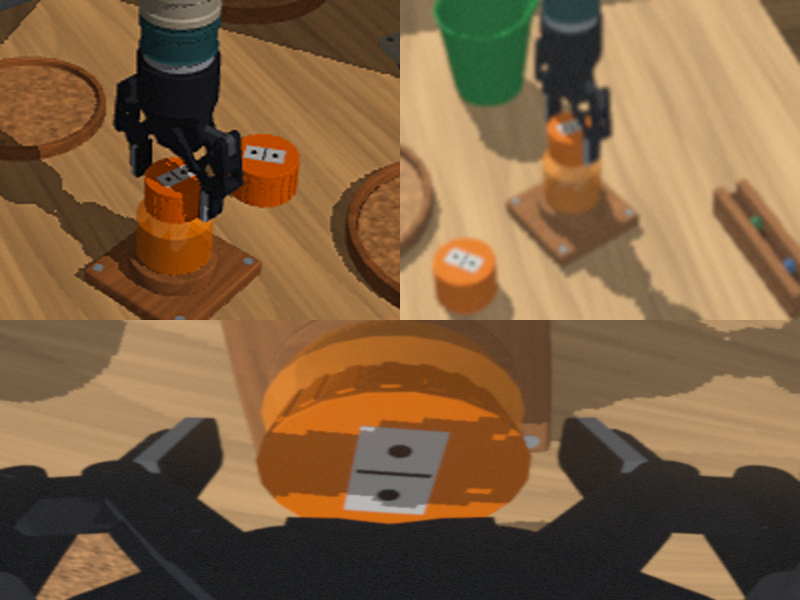

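Jaws straddle the cap: its top spans columns about 241–411 at row 338, between jaws at about 217 and 433 (full-image pixels). Check the offset.

```bash
python3 - <<'E'
from h import *
w=dict(np.load('w4.npz'))
p,q=[at_z(w,*k,133,True) for k in [(240.6,338),(411.5,338)]]
c=(p+q)/2;print(c,np.linalg.norm(p-q))
# bottom/top extents: top edge of disc row ~ 390-320+200=270
t=at_z(w,326,270,133,True);print(t, t+30*( (c-t)/np.linalg.norm(c-t)))
M=R.from_rotvec([-2.54,1.846,-.002]).as_matrix(); tcp=np.array([554.3,178.2,98.4])
print(M.T@(c-tcp), M.T@(t-tcp))
E
```

```text
[559.26428031 178.58268851 133.        ] 57.7156839039293
[582.75140601 186.35936193 133.        ] [554.27191451 176.92969789 133.        ]
[  1.17098798  -4.91164634 -34.58981132] [  1.02543166 -29.65225883 -34.53852527]
```

Request:
{"api": "drive_tool", "payload": {
  "steps": [
    {"dx": 0.0022,"dy": 0.0007,"dz": 0,"wx": 0,"wy": 0,"wz": 0,"hand": -1},
    {"dx": 0.0022,"dy": 0.0007,"dz": 0,"wx": 0,"wy": 0,"wz": 0,"hand": 1},
    {"dx": 0.0022,"dy": 0.0007,"dz": 0,"wx": 0,"wy": 0,"wz": 0,"hand": 1},
    {"dx": 0.0022,"dy": 0.0007,"dz": 0,"wx": 0,"wy": 0,"wz": 0,"hand": 1},
    {"dx": 0.0022,"dy": 0.0007,"dz": 0,"wx": 0,"wy": 0,"wz": 0,"hand": 1},
    {"dx": 0.0022,"dy": 0.0007,"dz": 0,"wx": 0,"wy": 0,"wz": 0,"hand": 1},
    {"dx": 0.0022,"dy": 0.0007,"dz": 0,"wx": 0,"wy": 0,"wz": 0,"hand": 1},
    {"dx": 0.0022,"dy": 0.0007,"dz": 0,"wx": 0,"wy": 0,"wz": 0,"hand": 1}
  ],
  "squeeze": 30
}}

```text
t: 3.25
eef_pos: [553.5, 177.3, 97.7]
eef_rot: [-2.541, 1.846, -0.001]
force: [-0.5, -0.6, 4.1]
finger_gap: 59.3
```

```bash
cat > st.py <<'E'
from h import *
s=arm.read_state(); M=R.from_rotvec(s['eef_rot']).as_matrix()
print('t',s['t'],'q6',s['joint_pos'][5].round(3),'pos',s['eef_pos'].round(1),'F',s['force'].round(2),'T',s['torque'].round(2),'gap',round(s['finger_gap'],1),'yaw',np.degrees(np.arctan2(M[1,0],M[0,0])).round(1))
print('Ftool',(M.T@s['force']).round(2),'toolx',M[:,0].round(3),'tooly',M[:,1].round(3), 'to axis(554.3,177) tool:',(M.T@(np.array([554.3,177,s['eef_pos'][2]])-s['eef_pos']))[:2].round(2))
E
python3 st.py
```

```text
t 3.25 q6 3.026 pos [553.5 177.3  97.7] F [-0.53 -0.58  4.11] T [-0.07  0.12  0.01] gap 59.3 yaw -72.0
Ftool [ 0.39  0.68 -4.11] toolx [ 0.309 -0.951  0.   ] tooly [-0.951 -0.309 -0.001] to axis(554.3,177) tool: [ 0.56 -0.69]
```

Request:
{"api": "drive_tool", "payload": {
  "steps": [
    {"dx": 0,"dy": 0,"dz": -0.001,"wx": 0,"wy": 0,"wz": -0.25,"hand": 1},
    {"dx": 0,"dy": 0,"dz": -0.0015,"wx": 0,"wy": 0,"wz": -0.5,"hand": 1},
    {"dx": 0,"dy": 0,"dz": -0.002,"wx": 0,"wy": 0,"wz": -0.75,"hand": 1},
    {"dx": 0,"dy": 0,"dz": -0.0025,"wx": 0,"wy": 0,"wz": -1,"hand": 1},
    {"dx": 0,"dy": 0,"dz": -0.0025,"wx": 0,"wy": 0,"wz": -1,"hand": 1}
  ],
  "squeeze": 30
}}

```text
t: 3.75
eef_pos: [552.6, 177.2, 97.8]
eef_rot: [2.932, -1.126, -0.002]
force: [-0.1, 0.5, -0.9]
finger_gap: 59.5
```

```bash
python3 st.py
```

```text
t 3.75 q6 2.503 pos [552.6 177.2  97.8] F [-0.06  0.48 -0.92] T [-0.03  0.03  0.03] gap 59.5 yaw -42.0
Ftool [-0.36 -0.32  0.92] toolx [ 0.743 -0.669 -0.001] tooly [-0.669 -0.743  0.001] to axis(554.3,177) tool: [ 1.4 -1. ]
```

Request:
{"api": "drive_tool", "payload": {
  "steps": [
    {"dx": 0,"dy": 0,"dz": -0.0004,"wx": 0,"wy": 0,"wz": -0.25,"hand": 1},
    {"dx": 0,"dy": 0,"dz": -0.0007,"wx": 0,"wy": 0,"wz": -0.5,"hand": 1},
    {"dx": 0,"dy": 0,"dz": -0.001,"wx": 0,"wy": 0,"wz": -0.75,"hand": 1},
    {"dx": 0,"dy": 0,"dz": -0.0013,"wx": 0,"wy": 0,"wz": -1,"hand": 1}
  ]
}}

```text
t: 4.15
eef_pos: [552.6, 177.2, 98.5]
eef_rot: [3.124, -0.325, -0.002]
force: [0.2, 0.2, -0.6]
finger_gap: 59.4
```

Request:
{"api": "drive_tool", "payload": {
  "steps": [
    {"dx": 0,"dy": 0,"dz": -0.0004,"wx": 0,"wy": 0,"wz": -0.25,"hand": 1},
    {"dx": 0,"dy": 0,"dz": -0.0007,"wx": 0,"wy": 0,"wz": -0.5,"hand": 1},
    {"dx": 0,"dy": 0,"dz": -0.001,"wx": 0,"wy": 0,"wz": -0.75,"hand": 1},
    {"dx": 0,"dy": 0,"dz": -0.0013,"wx": 0,"wy": 0,"wz": -1,"hand": 1}
  ]
}}

```text
t: 4.55
eef_pos: [552.6, 177.2, 99.2]
eef_rot: [-3.102, -0.495, 0.002]
force: [-0.7, -0.1, -0.4]
finger_gap: 59.2
```

```bash
python3 st.py
```

```text
t 4.55 q6 1.453 pos [552.6 177.2  99.2] F [-0.71 -0.13 -0.38] T [ 0.   -0.02  0.06] gap 59.2 yaw 18.1
Ftool [-0.72 -0.1   0.38] toolx [ 0.95   0.311 -0.001] tooly [ 0.311 -0.95  -0.   ] to axis(554.3,177) tool: [1.52 0.7 ]
```

Request:
{"api": "drive_tool", "payload": {
  "steps": [
    {"dx": 0,"dy": 0,"dz": -0.0004,"wx": 0,"wy": 0,"wz": -0.25,"hand": 1},
    {"dx": 0,"dy": 0,"dz": -0.0007,"wx": 0,"wy": 0,"wz": -0.5,"hand": 1},
    {"dx": 0,"dy": 0,"dz": -0.001,"wx": 0,"wy": 0,"wz": -0.75,"hand": 1},
    {"dx": 0,"dy": 0,"dz": -0.0013,"wx": 0,"wy": 0,"wz": -1,"hand": 1}
  ]
}}

```text
t: 4.95
eef_pos: [552.6, 177.2, 99.8]
eef_rot: [-2.868, -1.281, 0.002]
force: [-0.9, 0.7, -0.7]
finger_gap: 59.4
```

Request:
{"api": "drive_tool", "payload": {
  "steps": [
    {"dx": 0,"dy": 0,"dz": -0.0004,"wx": 0,"wy": 0,"wz": -0.25,"hand": 1},
    {"dx": 0,"dy": 0,"dz": -0.0007,"wx": 0,"wy": 0,"wz": -0.5,"hand": 1},
    {"dx": 0,"dy": 0,"dz": -0.001,"wx": 0,"wy": 0,"wz": -0.75,"hand": 1},
    {"dx": 0,"dy": 0,"dz": -0.0013,"wx": 0,"wy": 0,"wz": -1,"hand": 1}
  ]
}}

```text
t: 5.35
eef_pos: [552.6, 177.2, 100.5]
eef_rot: [-2.439, -1.979, 0.002]
force: [-0.2, -1.2, -0.4]
finger_gap: 59.4
```

Request:
{"api": "drive_tool", "payload": {
  "steps": [
    {"dx": 0,"dy": 0,"dz": -0.0004,"wx": 0,"wy": 0,"wz": -0.25,"hand": 1},
    {"dx": 0,"dy": 0,"dz": -0.0007,"wx": 0,"wy": 0,"wz": -0.5,"hand": 1},
    {"dx": 0,"dy": 0,"dz": -0.001,"wx": 0,"wy": 0,"wz": -0.75,"hand": 1},
    {"dx": 0,"dy": 0,"dz": -0.0013,"wx": 0,"wy": 0,"wz": -1,"hand": 1}
  ]
}}

```text
t: 5.75
eef_pos: [552.6, 177.2, 101.1]
eef_rot: [-1.843, -2.543, 0.001]
force: [1.2, -0.3, -0.4]
finger_gap: 59.4
```

Request:
{"api": "drive_tool", "payload": {
  "steps": [
    {"dx": 0,"dy": 0,"dz": -0.0004,"wx": 0,"wy": 0,"wz": -0.25,"hand": 1},
    {"dx": 0,"dy": 0,"dz": -0.0007,"wx": 0,"wy": 0,"wz": -0.5,"hand": 1},
    {"dx": 0,"dy": 0,"dz": -0.001,"wx": 0,"wy": 0,"wz": -0.75,"hand": 1},
    {"dx": 0,"dy": 0,"dz": -0.0013,"wx": 0,"wy": 0,"wz": -1,"hand": 1}
  ]
}}

```text
t: 6.15
eef_pos: [552.6, 177.2, 101.8]
eef_rot: [-1.122, -2.933, 0.001]
force: [-0.3, 0.5, 0.0]
finger_gap: 59.4
```

```bash
python3 st.py
```

```text
t 6.15 q6 -0.641 pos [552.6 177.2 101.8] F [-0.28  0.48  0.02] T [ 0.02  0.   -0.05] gap 59.4 yaw 138.1
Ftool [ 0.53  0.17 -0.02] toolx [-0.745  0.668  0.001] tooly [ 0.668  0.745 -0.001] to axis(554.3,177) tool: [-1.37  0.98]
```

Request:
{"api": "drive_tool", "payload": {
  "steps": [
    {"dx": 0,"dy": 0,"dz": -0.0004,"wx": 0,"wy": 0,"wz": -0.25,"hand": 1},
    {"dx": 0,"dy": 0,"dz": -0.0007,"wx": 0,"wy": 0,"wz": -0.5,"hand": 1},
    {"dx": 0,"dy": 0,"dz": -0.001,"wx": 0,"wy": 0,"wz": -0.75,"hand": 1},
    {"dx": 0,"dy": 0,"dz": -0.0013,"wx": 0,"wy": 0,"wz": -1,"hand": 1}
  ]
}}

```text
t: 6.55
eef_pos: [552.6, 177.2, 102.4]
eef_rot: [-0.325, -3.124, 0.0]
force: [-0.3, -0.5, -0.8]
finger_gap: 59.4
```

Request:
{"api": "drive_tool", "payload": {
  "steps": [
    {"dx": 0,"dy": 0,"dz": -0.0004,"wx": 0,"wy": 0,"wz": -0.25,"hand": 1},
    {"dx": 0,"dy": 0,"dz": -0.0007,"wx": 0,"wy": 0,"wz": -0.5,"hand": 1},
    {"dx": 0,"dy": 0,"dz": -0.001,"wx": 0,"wy": 0,"wz": -0.75,"hand": 1},
    {"dx": 0,"dy": 0,"dz": -0.0013,"wx": 0,"wy": 0,"wz": -1,"hand": 1}
  ]
}}

```text
t: 6.95
eef_pos: [552.7, 177.2, 103.1]
eef_rot: [0.495, -3.101, -0.0]
force: [0.6, 0.4, -0.1]
finger_gap: 59.7
```

Request:
{"api": "drive_tool", "payload": {
  "steps": [
    {"dx": 0,"dy": 0,"dz": -0.0004,"wx": 0,"wy": 0,"wz": -0.25,"hand": 1},
    {"dx": 0,"dy": 0,"dz": -0.0007,"wx": 0,"wy": 0,"wz": -0.5,"hand": 1},
    {"dx": 0,"dy": 0,"dz": -0.001,"wx": 0,"wy": 0,"wz": -0.75,"hand": 1},
    {"dx": 0,"dy": 0,"dz": -0.0013,"wx": 0,"wy": 0,"wz": -1,"hand": 1},
    {"dx": 0,"dy": 0,"dz": -0.0013,"wx": 0,"wy": 0,"wz": -1,"hand": 1}
  ]
}}

```text
t: 7.45
eef_pos: [552.7, 177.2, 103.8]
eef_rot: [1.274, -2.871, -0.001]
force: [-1.1, -0.6, -0.1]
finger_gap: 59.9
```

```bash
python3 - <<'E'
exec(open('st.py').read())
w=shot('wrist')['img'];a=shot('scene')['img'][200:360,240:440]
cv2.imwrite('pics/c5.png',np.hstack([w[200:480,80:580],cv2.resize(a,(300,280))])[:,:,::-1])
E
```

```text
t 7.45 q6 -2.207 pos [552.7 177.2 103.8] F [-1.08 -0.64 -0.09] T [ 0.04  0.01 -0.04] gap 59.9 yaw -132.2
Ftool [1.2  0.37 0.09] toolx [-0.671 -0.741  0.001] tooly [-0.741  0.671  0.001] to axis(554.3,177) tool: [-0.92 -1.33]
```

View pics/c5.png

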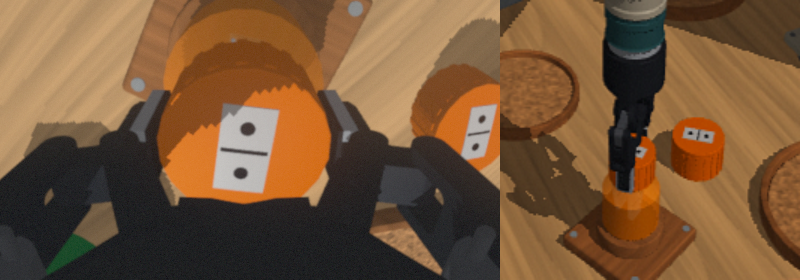

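The domino label keeps its angle relative to the jaws, so there is no slip. Now open, unwind 270° and regrip.

Request:
{"api": "drive_tool", "payload": {
  "steps": [
    {"dx": 0,"dy": 0,"dz": 0,"wx": 0,"wy": 0,"wz": 0,"hand": -0.75},
    {"dx": 0,"dy": 0,"dz": 0,"wx": 0,"wy": 0,"wz": 0,"hand": -0.75},
    {"dx": 0,"dy": 0,"dz": 0,"wx": 0,"wy": 0,"wz": 0,"hand": -0.75},
    {"dx": 0,"dy": 0,"dz": 0,"wx": 0,"wy": 0,"wz": 0,"hand": -0.75},
    {"dx": 0,"dy": 0,"dz": 0,"wx": 0,"wy": 0,"wz": 0,"hand": -0.75}
  ]
}}

```text
t: 8.05
eef_pos: [553.2, 177.3, 104.5]
eef_rot: [-1.277, 2.87, 0.0]
force: [-0.6, 0.1, -0.2]
finger_gap: 75.1
```

Request:
{"api": "drive_tool", "payload": {
  "steps": [
    {"dx": 0,"dy": 0,"dz": 0,"wx": 0,"wy": 0,"wz": 1,"hand": -0.75},
    {"dx": 0,"dy": 0,"dz": 0,"wx": 0,"wy": 0,"wz": 1,"hand": -0.75},
    {"dx": 0,"dy": 0,"dz": 0,"wx": 0,"wy": 0,"wz": 1,"hand": -0.75},
    {"dx": 0,"dy": 0,"dz": 0,"wx": 0,"wy": 0,"wz": 1,"hand": -0.75}
  ]
}}

```text
t: 8.45
eef_pos: [553.1, 177.3, 104.4]
eef_rot: [-0.484, 3.104, 0.0]
force: [0.9, -0.1, 0.2]
finger_gap: 74.8
```

Request:
{"api": "drive_tool", "payload": {
  "steps": [
    {"dx": 0,"dy": 0,"dz": 0,"wx": 0,"wy": 0,"wz": 1,"hand": -0.75},
    {"dx": 0,"dy": 0,"dz": 0,"wx": 0,"wy": 0,"wz": 1,"hand": -0.75},
    {"dx": 0,"dy": 0,"dz": 0,"wx": 0,"wy": 0,"wz": 1,"hand": -0.75},
    {"dx": 0,"dy": 0,"dz": 0,"wx": 0,"wy": 0,"wz": 1,"hand": -0.75}
  ]
}}

```text
t: 8.85
eef_pos: [553.2, 177.3, 104.4]
eef_rot: [0.336, 3.124, 0.0]
force: [0.5, -0.8, 0.5]
finger_gap: 74.6
```

Request:
{"api": "drive_tool", "payload": {
  "steps": [
    {"dx": 0,"dy": 0,"dz": 0,"wx": 0,"wy": 0,"wz": 1,"hand": -0.75},
    {"dx": 0,"dy": 0,"dz": 0,"wx": 0,"wy": 0,"wz": 1,"hand": -0.75},
    {"dx": 0,"dy": 0,"dz": 0,"wx": 0,"wy": 0,"wz": 1,"hand": -0.75},
    {"dx": 0,"dy": 0,"dz": 0,"wx": 0,"wy": 0,"wz": 1,"hand": -0.75}
  ]
}}

```text
t: 9.25
eef_pos: [553.2, 177.2, 104.4]
eef_rot: [1.133, 2.93, 0.0]
force: [0.0, -0.1, -0.7]
finger_gap: 74.8
```

Request:
{"api": "drive_tool", "payload": {
  "steps": [
    {"dx": 0,"dy": 0,"dz": 0,"wx": 0,"wy": 0,"wz": 1,"hand": -0.75},
    {"dx": 0,"dy": 0,"dz": 0,"wx": 0,"wy": 0,"wz": 1,"hand": -0.75},
    {"dx": 0,"dy": 0,"dz": 0,"wx": 0,"wy": 0,"wz": 1,"hand": -0.75},
    {"dx": 0,"dy": 0,"dz": 0,"wx": 0,"wy": 0,"wz": 1,"hand": -0.75}
  ]
}}

```text
t: 9.65
eef_pos: [553.2, 177.2, 104.4]
eef_rot: [1.852, 2.537, 0.0]
force: [0.1, -0.5, -0.7]
finger_gap: 74.6
```

Request:
{"api": "drive_tool", "payload": {
  "steps": [
    {"dx": 0,"dy": 0,"dz": 0,"wx": 0,"wy": 0,"wz": 1,"hand": -0.75},
    {"dx": 0,"dy": 0,"dz": 0,"wx": 0,"wy": 0,"wz": 1,"hand": -0.75},
    {"dx": 0,"dy": 0,"dz": 0,"wx": 0,"wy": 0,"wz": 1,"hand": -0.75},
    {"dx": 0,"dy": 0,"dz": 0,"wx": 0,"wy": 0,"wz": 1,"hand": -0.75}
  ]
}}

```text
t: 10.05
eef_pos: [553.2, 177.3, 104.5]
eef_rot: [2.446, 1.971, 0.0]
force: [-0.3, -0.9, -0.6]
finger_gap: 74.7
```

Request:
{"api": "drive_tool", "payload": {
  "steps": [
    {"dx": 0,"dy": 0,"dz": 0,"wx": 0,"wy": 0,"wz": 1,"hand": -0.75},
    {"dx": 0,"dy": 0,"dz": 0,"wx": 0,"wy": 0,"wz": 1,"hand": -0.75},
    {"dx": 0,"dy": 0,"dz": 0,"wx": 0,"wy": 0,"wz": 1,"hand": -0.75},
    {"dx": 0,"dy": 0,"dz": 0,"wx": 0,"wy": 0,"wz": 1,"hand": -0.75}
  ]
}}

```text
t: 10.45
eef_pos: [553.2, 177.3, 104.4]
eef_rot: [-2.873, -1.271, -0.0]
force: [1.2, 0.0, -0.1]
finger_gap: 74.6
```

Request:
{"api": "drive_tool", "payload": {
  "steps": [
    {"dx": 0,"dy": 0,"dz": 0,"wx": 0,"wy": 0,"wz": 1,"hand": -0.75},
    {"dx": 0,"dy": 0,"dz": 0,"wx": 0,"wy": 0,"wz": 1,"hand": -0.75},
    {"dx": 0,"dy": 0,"dz": 0,"wx": 0,"wy": 0,"wz": 1,"hand": -0.75},
    {"dx": 0,"dy": 0,"dz": 0,"wx": 0,"wy": 0,"wz": 1,"hand": -0.75}
  ]
}}

```text
t: 10.85
eef_pos: [553.2, 177.3, 104.5]
eef_rot: [-3.104, -0.484, -0.0]
force: [-0.6, 0.0, -0.2]
finger_gap: 75.0
```

Request:
{"api": "drive_tool", "payload": {
  "steps": [
    {"dx": 0,"dy": 0,"dz": 0,"wx": 0,"wy": 0,"wz": 1,"hand": -0.75},
    {"dx": 0,"dy": 0,"dz": 0,"wx": 0,"wy": 0,"wz": 1,"hand": -0.75},
    {"dx": 0,"dy": 0,"dz": 0,"wx": 0,"wy": 0,"wz": 1,"hand": -0.75},
    {"dx": 0,"dy": 0,"dz": 0,"wx": 0,"wy": 0,"wz": 1,"hand": -0.75}
  ]
}}

```text
t: 11.25
eef_pos: [553.2, 177.3, 104.4]
eef_rot: [-3.124, 0.336, -0.0]
force: [-1.2, 0.4, 0.2]
finger_gap: 74.9
```

Request:
{"api": "drive_tool", "payload": {
  "steps": [
    {"dx": 0,"dy": 0,"dz": 0,"wx": 0,"wy": 0,"wz": 1,"hand": -0.75},
    {"dx": 0,"dy": 0,"dz": 0,"wx": 0,"wy": 0,"wz": 1,"hand": -0.75},
    {"dx": 0,"dy": 0,"dz": 0,"wx": 0,"wy": 0,"wz": 1,"hand": -0.75},
    {"dx": 0,"dy": 0,"dz": 0,"wx": 0,"wy": 0,"wz": 1,"hand": -0.75},
    {"dx": 0,"dy": 0,"dz": 0,"wx": 0,"wy": 0,"wz": 1,"hand": -0.75}
  ]
}}

```text
t: 11.75
eef_pos: [553.2, 177.3, 104.4]
eef_rot: [-2.933, 1.126, -0.0]
force: [-0.0, -0.1, -0.1]
finger_gap: 74.9
```

```bash
python3 st.py
```

```text
t 11.75 q6 2.503 pos [553.2 177.3 104.4] F [-0.01 -0.12 -0.12] T [-0.03 -0.04  0.07] gap 74.9 yaw -42.0
Ftool [0.07 0.09 0.12] toolx [ 0.743 -0.669  0.   ] tooly [-0.669 -0.743 -0.   ] to axis(554.3,177) tool: [ 1.02 -0.57]
```

Request:
{"api": "drive_tool", "payload": {
  "steps": [
    {"dx": 0,"dy": 0,"dz": 0,"wx": 0,"wy": 0,"wz": 0,"hand": 1},
    {"dx": 0,"dy": 0,"dz": 0,"wx": 0,"wy": 0,"wz": 0,"hand": 1},
    {"dx": 0,"dy": 0,"dz": 0,"wx": 0,"wy": 0,"wz": 0,"hand": 1},
    {"dx": 0,"dy": 0,"dz": 0,"wx": 0,"wy": 0,"wz": 0,"hand": 1},
    {"dx": 0,"dy": 0,"dz": 0,"wx": 0,"wy": 0,"wz": 0,"hand": 1},
    {"dx": 0,"dy": 0,"dz": 0,"wx": 0,"wy": 0,"wz": 0,"hand": 1}
  ],
  "squeeze": 30
}}

```text
t: 12.35
eef_pos: [553.3, 177.3, 104.7]
eef_rot: [-2.933, 1.126, -0.001]
force: [0.2, -0.3, 3.0]
finger_gap: 59.8
```

Request:
{"api": "drive_tool", "payload": {
  "steps": [
    {"dx": 0,"dy": 0,"dz": -0.0004,"wx": 0,"wy": 0,"wz": -0.25,"hand": 1},
    {"dx": 0,"dy": 0,"dz": -0.0007,"wx": 0,"wy": 0,"wz": -0.5,"hand": 1},
    {"dx": 0,"dy": 0,"dz": -0.001,"wx": 0,"wy": 0,"wz": -0.75,"hand": 1},
    {"dx": 0,"dy": 0,"dz": -0.0013,"wx": 0,"wy": 0,"wz": -1,"hand": 1},
    {"dx": 0,"dy": 0,"dz": -0.0013,"wx": 0,"wy": 0,"wz": -1,"hand": 1}
  ]
}}

```text
t: 12.85
eef_pos: [553.4, 177.4, 105.3]
eef_rot: [-3.124, 0.328, -0.001]
force: [0.2, 0.9, 2.0]
finger_gap: 59.2
```

```bash
python3 st.py
```

```text
t 12.85 q6 1.979 pos [553.4 177.4 105.3] F [0.21 0.9  2.03] T [0.07 0.09 0.05] gap 59.2 yaw -12.0
Ftool [ 0.02 -0.93 -2.03] toolx [ 0.978 -0.208  0.001] tooly [-0.208 -0.978 -0.001] to axis(554.3,177) tool: [0.93 0.25]
```

Request:
{"api": "drive_tool", "payload": {
  "steps": [
    {"dx": 0,"dy": 0,"dz": -0.001,"wx": 0,"wy": 0,"wz": -0.25,"hand": 1},
    {"dx": 0,"dy": 0,"dz": -0.002,"wx": 0,"wy": 0,"wz": -0.5,"hand": 1},
    {"dx": 0,"dy": 0,"dz": -0.003,"wx": 0,"wy": 0,"wz": -0.75,"hand": 1},
    {"dx": 0,"dy": 0,"dz": -0.004,"wx": 0,"wy": 0,"wz": -1,"hand": 1},
    {"dx": 0,"dy": 0,"dz": -0.004,"wx": 0,"wy": 0,"wz": -1,"hand": 1}
  ]
}}

```text
t: 13.35
eef_pos: [552.8, 177.1, 106.6]
eef_rot: [3.103, 0.487, -0.001]
force: [0.8, 0.7, -0.6]
finger_gap: 59.5
```

Request:
{"api": "drive_tool", "payload": {
  "steps": [
    {"dx": 0,"dy": 0,"dz": -0.001,"wx": 0,"wy": 0,"wz": 0,"hand": 1},
    {"dx": 0,"dy": 0,"dz": -0.001,"wx": 0,"wy": 0,"wz": 0,"hand": 1}
  ]
}}

```text
t: 13.55
eef_pos: [553.0, 177.2, 107.4]
eef_rot: [3.104, 0.487, -0.0]
force: [-0.1, -0.2, -0.2]
finger_gap: 59.2
```

Request:
{"api": "drive_tool", "payload": {
  "steps": [
    {"dx": 0,"dy": 0,"dz": -0.001,"wx": 0,"wy": 0,"wz": 0,"hand": 1},
    {"dx": 0,"dy": 0,"dz": -0.001,"wx": 0,"wy": 0,"wz": 0,"hand": 1}
  ]
}}

```text
t: 13.75
eef_pos: [553.2, 177.2, 108.1]
eef_rot: [3.103, 0.49, 0.0]
force: [-0.1, 0.3, 0.2]
finger_gap: 59.4
```

Request:
{"api": "drive_tool", "payload": {
  "steps": [
    {"dx": 0,"dy": 0,"dz": -0.001,"wx": 0,"wy": 0,"wz": 0,"hand": 1},
    {"dx": 0,"dy": 0,"dz": -0.001,"wx": 0,"wy": 0,"wz": 0,"hand": 1}
  ]
}}

```text
t: 13.95
eef_pos: [553.1, 177.3, 108.6]
eef_rot: [-3.103, -0.491, -0.0]
force: [0.4, -1.3, 0.0]
finger_gap: 59.4
```

Request:
{"api": "drive_tool", "payload": {
  "steps": [
    {"dx": 0,"dy": 0,"dz": -0.001,"wx": 0,"wy": 0,"wz": 0,"hand": 1},
    {"dx": 0,"dy": 0,"dz": -0.001,"wx": 0,"wy": 0,"wz": 0,"hand": 1}
  ]
}}

```text
t: 14.15
eef_pos: [553.1, 177.2, 108.7]
eef_rot: [3.103, 0.491, -0.0]
force: [0.3, 0.2, -2.8]
finger_gap: 59.5
```

Request:
{"api": "drive_tool", "payload": {
  "steps": [
    {"dx": 0,"dy": 0,"dz": -0.001,"wx": 0,"wy": 0,"wz": 0,"hand": 1},
    {"dx": 0,"dy": 0,"dz": -0.001,"wx": 0,"wy": 0,"wz": 0,"hand": 1}
  ]
}}

```text
t: 14.35
eef_pos: [553.0, 177.2, 108.9]
eef_rot: [3.103, 0.491, -0.001]
force: [2.6, -0.5, -6.7]
finger_gap: 59.2
```

Request:
{"api": "drive_tool", "payload": {
  "steps": [
    {"dx": 0,"dy": 0,"dz": 0.002,"wx": 0,"wy": 0,"wz": 0,"hand": 1},
    {"dx": 0,"dy": 0,"dz": 0.002,"wx": 0,"wy": 0,"wz": -0.2,"hand": 1},
    {"dx": 0,"dy": 0,"dz": 0.0016,"wx": 0,"wy": 0,"wz": -0.5,"hand": 1},
    {"dx": 0,"dy": 0,"dz": 0.0012,"wx": 0,"wy": 0,"wz": -0.75,"hand": 1},
    {"dx": 0,"dy": 0,"dz": 0.0008,"wx": 0,"wy": 0,"wz": -1,"hand": 1},
    {"dx": 0,"dy": 0,"dz": 0.0008,"wx": 0,"wy": 0,"wz": -1,"hand": 1}
  ]
}}

```text
t: 14.95
eef_pos: [552.8, 177.3, 109.4]
eef_rot: [-2.87, -1.277, 0.001]
force: [0.1, 0.1, -1.4]
finger_gap: 59.4
```

Request:
{"api": "drive_tool", "payload": {
  "steps": [
    {"dx": 0,"dy": 0,"dz": -0.001,"wx": 0,"wy": 0,"wz": 0,"hand": 1},
    {"dx": 0,"dy": 0,"dz": -0.001,"wx": 0,"wy": 0,"wz": 0,"hand": 1}
  ]
}}

```text
t: 15.15
eef_pos: [552.9, 177.3, 109.5]
eef_rot: [-2.871, -1.275, 0.001]
force: [0.0, 1.4, -2.2]
finger_gap: 59.6
```

Request:
{"api": "drive_tool", "payload": {
  "steps": [
    {"dx": 0,"dy": 0,"dz": 0,"wx": 0,"wy": 0,"wz": -0.25,"hand": 1},
    {"dx": 0,"dy": 0,"dz": -0.0004,"wx": 0,"wy": 0,"wz": -0.5,"hand": 1},
    {"dx": 0,"dy": 0,"dz": -0.0008,"wx": 0,"wy": 0,"wz": -0.75,"hand": 1},
    {"dx": 0,"dy": 0,"dz": -0.0012,"wx": 0,"wy": 0,"wz": -1,"hand": 1},
    {"dx": 0,"dy": 0,"dz": -0.0012,"wx": 0,"wy": 0,"wz": -1,"hand": 1}
  ]
}}

```text
t: 15.65
eef_pos: [553.7, 177.3, 110.9]
eef_rot: [2.442, 1.975, 0.001]
force: [-0.1, -1.1, -0.6]
finger_gap: 59.4
```

```bash
python3 st.py
```

```text
t 15.65 q6 0.41 pos [553.7 177.3 110.9] F [-0.15 -1.05 -0.63] T [-0.02  0.02  0.05] gap 59.4 yaw 77.9
Ftool [-1.06  0.07  0.63] toolx [0.209 0.978 0.   ] tooly [ 0.978 -0.209  0.001] to axis(554.3,177) tool: [-0.17  0.67]
```

Request:
{"api": "drive_tool", "payload": {
  "steps": [
    {"dx": 0,"dy": 0,"dz": -0.001,"wx": 0,"wy": 0,"wz": 0,"hand": 1},
    {"dx": 0,"dy": 0,"dz": -0.001,"wx": 0,"wy": 0,"wz": 0,"hand": 1}
  ]
}}

```text
t: 15.85
eef_pos: [553.4, 177.3, 111.1]
eef_rot: [2.444, 1.974, 0.001]
force: [0.5, -0.2, -0.8]
finger_gap: 59.5
```

Request:
{"api": "drive_tool", "payload": {
  "steps": [
    {"dx": 0,"dy": 0,"dz": -0.001,"wx": 0,"wy": 0,"wz": 0,"hand": 1},
    {"dx": 0,"dy": 0,"dz": -0.001,"wx": 0,"wy": 0,"wz": 0,"hand": 1}
  ]
}}

```text
t: 16.05
eef_pos: [553.2, 177.3, 111.2]
eef_rot: [2.442, 1.976, 0.0]
force: [-1.1, 0.6, -0.6]
finger_gap: 59.6
```

Request:
{"api": "drive_tool", "payload": {
  "steps": [
    {"dx": 0,"dy": 0,"dz": -0.001,"wx": 0,"wy": 0,"wz": 0,"hand": 1},
    {"dx": 0,"dy": 0,"dz": -0.001,"wx": 0,"wy": 0,"wz": 0,"hand": 1}
  ]
}}

```text
t: 16.25
eef_pos: [553.2, 177.3, 111.4]
eef_rot: [-2.442, -1.977, 0.0]
force: [1.3, 0.5, -2.8]
finger_gap: 59.5
```

Request:
{"api": "drive_tool", "payload": {
  "steps": [
    {"dx": 0,"dy": 0,"dz": -0.001,"wx": 0,"wy": 0,"wz": 0,"hand": 1},
    {"dx": 0,"dy": 0,"dz": -0.001,"wx": 0,"wy": 0,"wz": 0,"hand": 1}
  ]
}}

```text
t: 16.45
eef_pos: [553.0, 177.3, 111.7]
eef_rot: [-2.441, -1.977, 0.0]
force: [1.8, 0.6, -6.1]
finger_gap: 59.4
```

Request:
{"api": "drive_tool", "payload": {
  "steps": [
    {"dx": 0,"dy": 0,"dz": 0.001,"wx": 0,"wy": 0,"wz": 0,"hand": 1},
    {"dx": 0,"dy": 0,"dz": 0.001,"wx": 0,"wy": 0,"wz": -0.2,"hand": 1},
    {"dx": 0,"dy": 0,"dz": 0.001,"wx": 0,"wy": 0,"wz": -0.4,"hand": 1},
    {"dx": 0,"dy": 0,"dz": 0.001,"wx": 0,"wy": 0,"wz": -0.5,"hand": 1},
    {"dx": 0,"dy": 0,"dz": 0.001,"wx": 0,"wy": 0,"wz": -0.5,"hand": 1}
  ]
}}

```text
t: 16.95
eef_pos: [553.2, 177.2, 112.4]
eef_rot: [2.163, 2.278, 0.0]
force: [-0.3, 0.8, -0.6]
finger_gap: 59.4
```

Request:
{"api": "drive_tool", "payload": {
  "steps": [
    {"dx": 0,"dy": 0,"dz": 0,"wx": 0,"wy": 0,"wz": -0.2,"hand": 1},
    {"dx": 0,"dy": 0,"dz": 0,"wx": 0,"wy": 0,"wz": -0.4,"hand": 1},
    {"dx": 0,"dy": 0,"dz": 0,"wx": 0,"wy": 0,"wz": -0.5,"hand": 1},
    {"dx": 0,"dy": 0,"dz": 0,"wx": 0,"wy": 0,"wz": -0.5,"hand": 1}
  ]
}}

```text
t: 17.35
eef_pos: [553.3, 177.3, 112.3]
eef_rot: [1.848, 2.54, 0.0]
force: [-0.9, 0.5, 0.1]
finger_gap: 59.6
```

Request:
{"api": "drive_tool", "payload": {
  "steps": [
    {"dx": 0,"dy": 0,"dz": -0.001,"wx": 0,"wy": 0,"wz": 0,"hand": 1},
    {"dx": 0,"dy": 0,"dz": -0.001,"wx": 0,"wy": 0,"wz": 0,"hand": 1}
  ]
}}

```text
t: 17.55
eef_pos: [553.3, 177.3, 112.6]
eef_rot: [1.848, 2.54, 0.0]
force: [0.3, -0.1, 0.4]
finger_gap: 58.9
```

Request:
{"api": "drive_tool", "payload": {
  "steps": [
    {"dx": 0,"dy": 0,"dz": -0.001,"wx": 0,"wy": 0,"wz": 0,"hand": 1},
    {"dx": 0,"dy": 0,"dz": -0.001,"wx": 0,"wy": 0,"wz": 0,"hand": 1}
  ]
}}

```text
t: 17.75
eef_pos: [553.2, 177.2, 112.9]
eef_rot: [1.847, 2.541, 0.0]
force: [-0.1, -0.3, -0.3]
finger_gap: 59.7
```

Request:
{"api": "drive_tool", "payload": {
  "steps": [
    {"dx": 0,"dy": 0,"dz": -0.001,"wx": 0,"wy": 0,"wz": 0,"hand": 1},
    {"dx": 0,"dy": 0,"dz": -0.001,"wx": 0,"wy": 0,"wz": 0,"hand": 1}
  ]
}}

```text
t: 17.95
eef_pos: [553.2, 177.3, 113.3]
eef_rot: [-1.847, -2.542, -0.0]
force: [-0.0, 0.0, -0.1]
finger_gap: 59.3
```

Still free; keep feeling upward.

Request:
{"api": "drive_tool", "payload": {
  "steps": [
    {"dx": 0,"dy": 0,"dz": -0.001,"wx": 0,"wy": 0,"wz": 0,"hand": 1},
    {"dx": 0,"dy": 0,"dz": -0.001,"wx": 0,"wy": 0,"wz": 0,"hand": 1}
  ]
}}

```text
t: 18.15
eef_pos: [553.2, 177.3, 113.8]
eef_rot: [1.847, 2.541, 0.0]
force: [-0.5, 0.2, -1.0]
finger_gap: 59.4
```

Request:
{"api": "drive_tool", "payload": {
  "steps": [
    {"dx": 0,"dy": 0,"dz": -0.001,"wx": 0,"wy": 0,"wz": 0,"hand": 1},
    {"dx": 0,"dy": 0,"dz": -0.001,"wx": 0,"wy": 0,"wz": 0,"hand": 1}
  ]
}}

```text
t: 18.35
eef_pos: [553.2, 177.3, 114.3]
eef_rot: [1.847, 2.542, 0.0]
force: [-0.0, 0.2, 0.1]
finger_gap: 59.7
```

Request:
{"api": "drive_tool", "payload": {
  "steps": [
    {"dx": 0,"dy": 0,"dz": -0.001,"wx": 0,"wy": 0,"wz": 0,"hand": 1},
    {"dx": 0,"dy": 0,"dz": -0.001,"wx": 0,"wy": 0,"wz": 0,"hand": 1}
  ]
}}

```text
t: 18.55
eef_pos: [553.2, 177.3, 114.9]
eef_rot: [1.847, 2.541, 0.0]
force: [-0.3, -0.7, -0.2]
finger_gap: 59.4
```

Request:
{"api": "drive_tool", "payload": {
  "steps": [
    {"dx": 0,"dy": 0,"dz": -0.001,"wx": 0,"wy": 0,"wz": 0,"hand": 1},
    {"dx": 0,"dy": 0,"dz": -0.0015,"wx": 0,"wy": 0,"wz": 0,"hand": 1}
  ]
}}

```text
t: 18.75
eef_pos: [553.2, 177.3, 115.6]
eef_rot: [1.846, 2.542, 0.0]
force: [-0.5, -0.3, 0.1]
finger_gap: 59.3
```

Request:
{"api": "drive_tool", "payload": {
  "steps": [
    {"dx": 0,"dy": 0,"dz": -0.001,"wx": 0,"wy": 0,"wz": 0,"hand": 1},
    {"dx": 0,"dy": 0,"dz": -0.001,"wx": 0,"wy": 0,"wz": 0,"hand": 1}
  ]
}}

```text
t: 18.95
eef_pos: [553.2, 177.3, 116.1]
eef_rot: [1.846, 2.542, 0.0]
force: [-0.2, -0.5, 0.3]
finger_gap: 59.3
```

```bash
python3 st.py
```

```text
t 18.95 q6 -0.115 pos [553.2 177.3 116.1] F [-0.2  -0.54  0.34] T [ 0.01 -0.01  0.02] gap 59.3 yaw 108.0
Ftool [-0.45 -0.36 -0.34] toolx [-0.309  0.951 -0.   ] tooly [0.951 0.309 0.   ] to axis(554.3,177) tool: [-0.58  0.93]
```

Request:
{"api": "drive_tool", "payload": {
  "steps": [
    {"dx": 0,"dy": 0,"dz": -0.001,"wx": 0,"wy": 0,"wz": 0,"hand": 1},
    {"dx": 0,"dy": 0,"dz": -0.002,"wx": 0,"wy": 0,"wz": 0,"hand": 1}
  ]
}}

```text
t: 19.15
eef_pos: [553.1, 177.2, 117.0]
eef_rot: [-1.847, -2.541, 0.0]
force: [0.4, -0.1, -0.6]
finger_gap: 59.3
```

Request:
{"api": "drive_tool", "payload": {
  "steps": [
    {"dx": 0,"dy": 0,"dz": -0.001,"wx": 0,"wy": 0,"wz": 0,"hand": 1},
    {"dx": 0,"dy": 0,"dz": -0.002,"wx": 0,"wy": 0,"wz": 0,"hand": 1}
  ]
}}

```text
t: 19.35
eef_pos: [553.2, 177.2, 118.1]
eef_rot: [1.847, 2.542, -0.0]
force: [-0.1, -0.9, -0.2]
finger_gap: 59.4
```

Request:
{"api": "drive_tool", "payload": {
  "steps": [
    {"dx": 0,"dy": 0,"dz": -0.001,"wx": 0,"wy": 0,"wz": 0,"hand": 1},
    {"dx": 0,"dy": 0,"dz": -0.002,"wx": 0,"wy": 0,"wz": 0,"hand": 1}
  ]
}}

```text
t: 19.55
eef_pos: [553.2, 177.3, 119.1]
eef_rot: [1.847, 2.542, 0.0]
force: [0.6, 0.2, -1.4]
finger_gap: 59.5
```

```bash
python3 - <<'E'
exec(open('st.py').read())
w=shot('wrist')['img'];a=shot('scene')['img'][230:360,260:400]
cv2.imwrite('pics/c6.png',np.hstack([w[200:480,80:580],cv2.resize(a,(302,280))])[:,:,::-1])
E
```

```text
t 19.55 q6 -0.115 pos [553.2 177.3 119.1] F [ 0.62  0.18 -1.42] T [ 0.01 -0.05 -0.07] gap 59.5 yaw 108.0
Ftool [-0.02  0.65  1.42] toolx [-0.309  0.951 -0.   ] tooly [0.951 0.309 0.   ] to axis(554.3,177) tool: [-0.59  0.98]
```

View pics/c6.png

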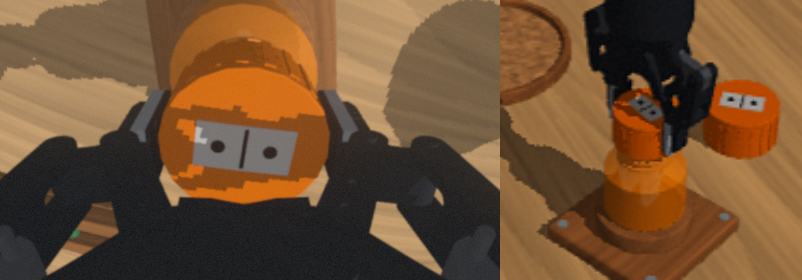

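The cap sits level in the jaws and has risen about 21 mm; the neck shows below it. I keep lifting slowly until it clears.

Request:
{"api": "drive_tool", "payload": {
  "steps": [
    {"dx": 0,"dy": 0,"dz": -0.001,"wx": 0,"wy": 0,"wz": 0,"hand": 1},
    {"dx": 0,"dy": 0,"dz": -0.002,"wx": 0,"wy": 0,"wz": 0,"hand": 1},
    {"dx": 0,"dy": 0,"dz": -0.003,"wx": 0,"wy": 0,"wz": 0,"hand": 1}
  ]
}}

```text
t: 19.95
eef_pos: [553.1, 177.3, 120.6]
eef_rot: [-1.847, -2.542, -0.0]
force: [-0.1, 0.1, -0.4]
finger_gap: 59.3
```

Request:
{"api": "drive_tool", "payload": {
  "steps": [
    {"dx": 0,"dy": 0,"dz": -0.001,"wx": 0,"wy": 0,"wz": 0,"hand": 1},
    {"dx": 0,"dy": 0,"dz": -0.002,"wx": 0,"wy": 0,"wz": 0,"hand": 1},
    {"dx": 0,"dy": 0,"dz": -0.003,"wx": 0,"wy": 0,"wz": 0,"hand": 1}
  ]
}}

```text
t: 20.25
eef_pos: [553.2, 177.2, 122.1]
eef_rot: [1.847, 2.542, -0.0]
force: [-0.5, 1.3, -0.0]
finger_gap: 59.8
```

Request:
{"api": "drive_tool", "payload": {
  "steps": [
    {"dx": 0,"dy": 0,"dz": -0.001,"wx": 0,"wy": 0,"wz": 0,"hand": 1},
    {"dx": 0,"dy": 0,"dz": -0.002,"wx": 0,"wy": 0,"wz": 0,"hand": 1},
    {"dx": 0,"dy": 0,"dz": -0.003,"wx": 0,"wy": 0,"wz": 0,"hand": 1}
  ]
}}

```text
t: 20.55
eef_pos: [553.1, 177.2, 123.5]
eef_rot: [-1.847, -2.542, 0.0]
force: [-0.3, -0.0, -0.9]
finger_gap: 59.5
```

Request:
{"api": "drive_tool", "payload": {
  "steps": [
    {"dx": 0,"dy": 0,"dz": -0.002,"wx": 0,"wy": 0,"wz": 0,"hand": 1},
    {"dx": 0,"dy": 0,"dz": -0.004,"wx": 0,"wy": 0,"wz": 0,"hand": 1},
    {"dx": 0,"dy": 0,"dz": -0.006,"wx": 0,"wy": 0,"wz": 0,"hand": 1}
  ]
}}

```text
t: 20.85
eef_pos: [553.2, 177.3, 126.6]
eef_rot: [1.847, 2.542, 0.0]
force: [-0.9, 0.9, -1.6]
finger_gap: 59.6
```

Request:
{"api": "drive_tool", "payload": {
  "steps": [
    {"dx": 0,"dy": 0,"dz": -0.005,"wx": 0,"wy": 0,"wz": 0,"hand": 1},
    {"dx": 0,"dy": 0,"dz": -0.01,"wx": 0,"wy": 0,"wz": 0,"hand": 1},
    {"dx": 0,"dy": 0,"dz": -0.02,"wx": 0,"wy": 0,"wz": 0,"hand": 1},
    {"dx": 0,"dy": 0,"dz": -0.03,"wx": 0,"wy": 0,"wz": 0,"hand": 1},
    {"dx": 0,"dy": 0,"dz": -0.05,"wx": 0,"wy": 0,"wz": 0,"hand": 1},
    {"dx": 0,"dy": 0,"dz": -0.07,"wx": 0,"wy": 0,"wz": 0,"hand": 1},
    {"dx": 0,"dy": 0,"dz": -0.07,"wx": 0,"wy": 0,"wz": 0,"hand": 1}
  ]
}}

```text
t: 21.55
eef_pos: [554.8, 177.6, 164.0]
eef_rot: [1.845, 2.539, 0.005]
force: [0.1, 0.3, -0.4]
finger_gap: 59.1
```

```bash
python3 - <<'E'
exec(open('st.py').read())
g=np.array([588,-163.,0]); M=R.from_rotvec(s['eef_rot']).as_matrix()
print('to tray in tool /500:', (M.T@(g-s['eef_pos'])/500).round(3))
# refine tray A: from wrist3-less cameras, fit ellipse edges in saved scene1/side1
for n in ('scene','side'):
    c=shot(n)
    hsv=cv2.cvtColor(c['img'],cv2.COLOR_RGB2HSV)
    print(n)
    pts={'scene':[(209,253),(294,253),(252,230),(252,277)],'side':[(328,308),(405,309),(366,281),(366,340)]}[n]
    P=[at_z(c,*p,12) for p in pts]
    print(np.round(np.mean(P,0)),np.round(P))
E
```

```text
t 21.55 q6 -0.115 pos [554.8 177.6 164. ] F [ 0.12  0.33 -0.38] T [ 0.01  0.   -0.04] gap 59.1 yaw 108.0
Ftool [0.28 0.21 0.38] toolx [-0.309  0.951 -0.001] tooly [0.951 0.309 0.004] to axis(554.3,177) tool: [-0.4  -0.67]
to tray in tool /500: [-0.668 -0.149  0.328]
scene
[ 587. -161.   12.] [[ 682. -204.   12.]
 [ 494. -115.   12.]
 [ 551. -256.   12.]
 [ 621.  -69.   12.]]
side
[ 587. -168.   12.] [[ 491. -142.   12.]
 [ 685. -192.   12.]
 [ 617.  -72.   12.]
 [ 557. -263.   12.]]
```

Request:
{"api": "drive_tool", "payload": {
  "steps": [
    {"dx": -0.03,"dy": -0.007,"dz": 0,"wx": 0,"wy": 0,"wz": 0,"hand": 1},
    {"dx": -0.09,"dy": -0.02,"dz": 0,"wx": 0,"wy": 0,"wz": 0,"hand": 1},
    {"dx": -0.16,"dy": -0.036,"dz": 0,"wx": 0,"wy": 0,"wz": 0,"hand": 1},
    {"dx": -0.23,"dy": -0.052,"dz": 0,"wx": 0,"wy": 0,"wz": 0,"hand": 1},
    {"dx": -0.3,"dy": -0.067,"dz": 0,"wx": 0,"wy": 0,"wz": 0,"hand": 1},
    {"dx": -0.37,"dy": -0.083,"dz": 0,"wx": 0,"wy": 0,"wz": 0,"hand": 1},
    {"dx": -0.44,"dy": -0.098,"dz": 0,"wx": 0,"wy": 0,"wz": 0,"hand": 1},
    {"dx": -0.51,"dy": -0.114,"dz": 0,"wx": 0,"wy": 0,"wz": 0,"hand": 1},
    {"dx": -0.58,"dy": -0.13,"dz": 0,"wx": 0,"wy": 0,"wz": 0,"hand": 1},
    {"dx": -0.63,"dy": -0.141,"dz": 0,"wx": 0,"wy": 0,"wz": 0,"hand": 1},
    {"dx": -0.66,"dy": -0.147,"dz": 0,"wx": 0,"wy": 0,"wz": 0,"hand": 1},
    {"dx": -0.668,"dy": -0.149,"dz": 0,"wx": 0,"wy": 0,"wz": 0,"hand": 1}
  ]
}}

```text
t: 22.85
eef_pos: [585.2, -165.3, 161.1]
eef_rot: [-1.849, -2.539, 0.0]
force: [0.4, 0.6, -0.7]
finger_gap: 59.5
```

Request:
{"api": "drive_tool", "payload": {
  "steps": [
    {"dx": 0,"dy": 0,"dz": 0.04,"wx": 0,"wy": 0,"wz": 0,"hand": 1},
    {"dx": 0,"dy": 0,"dz": 0.1,"wx": 0,"wy": 0,"wz": 0,"hand": 1},
    {"dx": 0,"dy": 0,"dz": 0.16,"wx": 0,"wy": 0,"wz": 0,"hand": 1},
    {"dx": 0,"dy": 0,"dz": 0.21,"wx": 0,"wy": 0,"wz": 0,"hand": 1},
    {"dx": 0,"dy": 0,"dz": 0.24,"wx": 0,"wy": 0,"wz": 0,"hand": 1},
    {"dx": 0,"dy": 0,"dz": 0.25,"wx": 0,"wy": 0,"wz": 0,"hand": 1},
    {"dx": 0,"dy": 0,"dz": 0.25,"wx": 0,"wy": 0,"wz": 0,"hand": 1},
    {"dx": 0,"dy": 0,"dz": 0.25,"wx": 0,"wy": 0,"wz": 0,"hand": 1}
  ]
}}

```text
t: 23.65
eef_pos: [586.6, -163.6, 37.8]
eef_rot: [1.845, 2.54, 0.001]
force: [0.3, 0.2, -0.3]
finger_gap: 59.8
```

```bash
python3 - <<'E'
exec(open('st.py').read())
w=shot('wrist')['img'];a=shot('scene')['img'][150:290,180:320];b=shot('side')['img'][220:360,290:430]
f=lambda x:cv2.resize(x,(400,400),interpolation=cv2.INTER_CUBIC)
cv2.imwrite('pics/c7.png',np.vstack([np.hstack([f(a),f(b)]),cv2.resize(w[280:480],(800,200))[:, :]])[:,:,::-1])
E
```

```text
t 23.65 q6 -0.693 pos [ 586.6 -163.6   37.8] F [ 0.34  0.19 -0.27] T [-0.01 -0.03 -0.01] gap 59.8 yaw 108.0
Ftool [0.08 0.38 0.27] toolx [-0.309  0.951 -0.001] tooly [0.951 0.309 0.002] to axis(554.3,177) tool: [333.91  74.62]
```

View pics/c7.png

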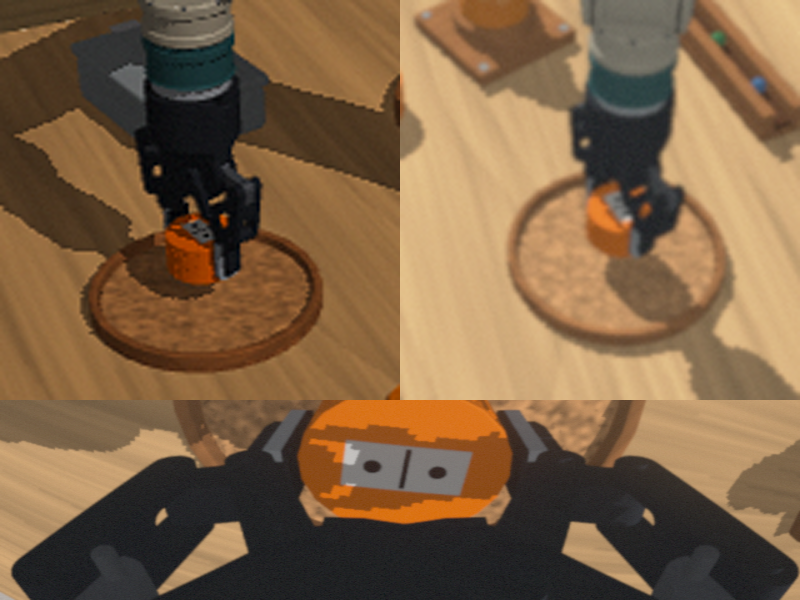

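The cap hangs over the tray near its centre, level. I estimate the finger-tip and cap-bottom heights from the picture.

```bash
python3 - <<'E'
from h import *
a=shot('scene')
f=240/np.tan(np.radians(a['fov_y']/2));M=ori(a)
def pr(p):
    q=M.T@(np.array(p)-a['origin']); return np.array([a['cx']-f*q[0]/q[2], a['cy']+f*q[1]/q[2]])
for n,x,y in [('tip',576,-131),('tipout',573,-123),('capfront',596,-135)]:
    for z in (33,38,43,48): print(n,z,((pr((x,y,z))-[180,150])/0.35).round(0))
E
```

```text
tip 33 [229. 288.]
tip 38 [228. 283.]
tip 43 [228. 278.]
tip 48 [228. 273.]
tipout 33 [235. 292.]
tipout 38 [235. 287.]
tipout 43 [235. 282.]
tipout 48 [235. 277.]
capfront 33 [205. 291.]
capfront 38 [204. 287.]
capfront 43 [204. 282.]
capfront 48 [204. 277.]
```

Request:
{"api": "drive_tool", "payload": {
  "steps": [
    {"dx": 0,"dy": 0,"dz": 0.02,"wx": 0,"wy": 0,"wz": 0,"hand": 1},
    {"dx": 0,"dy": 0,"dz": 0.035,"wx": 0,"wy": 0,"wz": 0,"hand": 1},
    {"dx": 0,"dy": 0,"dz": 0.045,"wx": 0,"wy": 0,"wz": 0,"hand": 1},
    {"dx": 0,"dy": 0,"dz": 0.05,"wx": 0,"wy": 0,"wz": 0,"hand": 1},
    {"dx": 0,"dy": 0,"dz": 0.05,"wx": 0,"wy": 0,"wz": 0,"hand": 1},
    {"dx": 0,"dy": 0,"dz": 0.05,"wx": 0,"wy": 0,"wz": 0,"hand": 1}
  ]
}}

```text
t: 24.45
eef_pos: [585.5, -163.4, 11.4]
eef_rot: [-1.846, -2.541, 0.0]
force: [0.8, 0.3, -0.7]
finger_gap: 59.3
```

Request:
{"api": "drive_tool", "payload": {
  "steps": [
    {"dx": 0,"dy": 0,"dz": 0.001,"wx": 0,"wy": 0,"wz": 0,"hand": 1},
    {"dx": 0,"dy": 0,"dz": 0.002,"wx": 0,"wy": 0,"wz": 0,"hand": 1},
    {"dx": 0,"dy": 0,"dz": 0.002,"wx": 0,"wy": 0,"wz": 0,"hand": 1}
  ]
}}

```text
t: 24.75
eef_pos: [585.6, -163.5, 10.7]
eef_rot: [1.846, 2.541, 0.0]
force: [-0.5, 0.1, -0.3]
finger_gap: 59.6
```

Request:
{"api": "drive_tool", "payload": {
  "steps": [
    {"dx": 0,"dy": 0,"dz": 0.001,"wx": 0,"wy": 0,"wz": 0,"hand": 1},
    {"dx": 0,"dy": 0,"dz": 0.002,"wx": 0,"wy": 0,"wz": 0,"hand": 1},
    {"dx": 0,"dy": 0,"dz": 0.002,"wx": 0,"wy": 0,"wz": 0,"hand": 1}
  ]
}}

```text
t: 25.05
eef_pos: [585.4, -163.4, 9.4]
eef_rot: [-1.846, -2.542, 0.0]
force: [-0.1, 0.6, -0.2]
finger_gap: 59.2
```

Request:
{"api": "drive_tool", "payload": {
  "steps": [
    {"dx": 0,"dy": 0,"dz": 0.001,"wx": 0,"wy": 0,"wz": 0,"hand": 1},
    {"dx": 0,"dy": 0,"dz": 0.002,"wx": 0,"wy": 0,"wz": 0,"hand": 1},
    {"dx": 0,"dy": 0,"dz": 0.002,"wx": 0,"wy": 0,"wz": 0,"hand": 1}
  ]
}}

```text
t: 25.35
eef_pos: [585.5, -163.4, 8.6]
eef_rot: [1.847, 2.542, -0.0]
force: [-0.0, 0.2, 1.2]
finger_gap: 59.5
```

Perhaps first contact; go on in 0.5 mm steps.

Request:
{"api": "drive_tool", "payload": {
  "steps": [
    {"dx": 0,"dy": 0,"dz": 0.001,"wx": 0,"wy": 0,"wz": 0,"hand": 1},
    {"dx": 0,"dy": 0,"dz": 0.001,"wx": 0,"wy": 0,"wz": 0,"hand": 1},
    {"dx": 0,"dy": 0,"dz": 0.001,"wx": 0,"wy": 0,"wz": 0,"hand": 1}
  ]
}}

```text
t: 25.65
eef_pos: [585.5, -163.4, 8.6]
eef_rot: [1.846, 2.541, -0.0]
force: [-2.6, 0.7, 5.6]
finger_gap: 59.2
```

```bash
python3 st.py;python3 st.py
```

```text
t 25.65 q6 -0.693 pos [ 585.5 -163.4    8.6] F [-2.65  0.73  5.65] T [ 0.13  0.31 -0.03] gap 59.2 yaw 108.0
Ftool [ 1.51 -2.29 -5.65] toolx [-0.309  0.951 -0.   ] tooly [0.951 0.309 0.   ] to axis(554.3,177) tool: [333.44  75.5 ]
t 25.65 q6 -0.693 pos [ 585.5 -163.4    8.6] F [-2.65  0.73  5.65] T [ 0.13  0.31 -0.03] gap 59.2 yaw 108.0
Ftool [ 1.51 -2.29 -5.65] toolx [-0.309  0.951 -0.   ] tooly [0.951 0.309 0.   ] to axis(554.3,177) tool: [333.44  75.5 ]
```

Request:
{"api": "drive_tool", "payload": {
  "steps": [
    {"dx": 0,"dy": 0,"dz": -0.0006,"wx": 0,"wy": 0,"wz": 0,"hand": 1},
    {"dx": 0,"dy": 0,"dz": -0.0006,"wx": 0,"wy": 0,"wz": 0,"hand": 1}
  ],
  "squeeze": 20
}}

```text
t: 25.85
eef_pos: [585.5, -163.4, 8.6]
eef_rot: [1.846, 2.541, -0.0]
force: [-1.6, -0.1, 4.3]
finger_gap: 59.6
```

Request:
{"api": "drive_tool", "payload": {
  "steps": [
    {"dx": 0,"dy": 0,"dz": 0,"wx": 0,"wy": 0,"wz": 0,"hand": -0.45},
    {"dx": 0,"dy": 0,"dz": 0,"wx": 0,"wy": 0,"wz": 0,"hand": -0.5},
    {"dx": 0,"dy": 0,"dz": 0,"wx": 0,"wy": 0,"wz": 0,"hand": -0.55},
    {"dx": 0,"dy": 0,"dz": 0,"wx": 0,"wy": 0,"wz": 0,"hand": -0.65},
    {"dx": 0,"dy": 0,"dz": 0,"wx": 0,"wy": 0,"wz": 0,"hand": -0.8},
    {"dx": 0,"dy": 0,"dz": 0,"wx": 0,"wy": 0,"wz": 0,"hand": -0.8},
    {"dx": 0,"dy": 0,"dz": 0,"wx": 0,"wy": 0,"wz": 0,"hand": -0.8}
  ]
}}

```text
t: 26.55
eef_pos: [585.5, -163.4, 8.3]
eef_rot: [1.847, 2.542, 0.0]
force: [-0.4, -0.2, 0.7]
finger_gap: 76.6
```

```bash
python3 - <<'E'
exec(open('st.py').read())
w=shot('wrist')['img'];a=shot('scene')['img'][150:290,180:320]
cv2.imwrite('pics/c8.png',np.hstack([cv2.resize(a,(280,280)),w[200:480,70:590]])[:,:,::-1])
E
```

```text
t 26.55 q6 -0.693 pos [ 585.5 -163.4    8.3] F [-0.37 -0.15  0.72] T [ 0.01 -0.04 -0.06] gap 76.6 yaw 108.0
Ftool [-0.03 -0.4  -0.72] toolx [-0.309  0.951 -0.   ] tooly [0.951 0.309 0.   ] to axis(554.3,177) tool: [333.44  75.49]
```

View pics/c8.png

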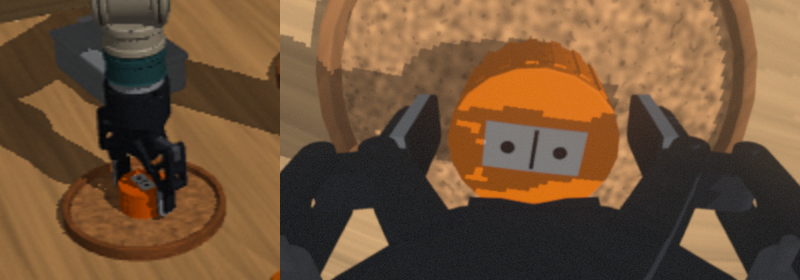

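The cap stands on the cork with the jaws clear on both sides (about 8 px gap each). Retreat straight up.

Request:
{"api": "drive_tool", "payload": {
  "steps": [
    {"dx": 0,"dy": 0,"dz": -0.01,"wx": 0,"wy": 0,"wz": 0,"hand": -1},
    {"dx": 0,"dy": 0,"dz": -0.04,"wx": 0,"wy": 0,"wz": 0,"hand": -1},
    {"dx": 0,"dy": 0,"dz": -0.09,"wx": 0,"wy": 0,"wz": 0,"hand": -1},
    {"dx": 0,"dy": 0,"dz": -0.16,"wx": 0,"wy": 0,"wz": 0,"hand": -1},
    {"dx": 0,"dy": 0,"dz": -0.24,"wx": 0,"wy": 0,"wz": 0,"hand": -1},
    {"dx": 0,"dy": 0,"dz": -0.32,"wx": 0,"wy": 0,"wz": 0,"hand": -1},
    {"dx": 0,"dy": 0,"dz": -0.36,"wx": 0,"wy": 0,"wz": 0,"hand": -1},
    {"dx": 0,"dy": 0,"dz": -0.36,"wx": 0,"wy": 0,"wz": 0,"hand": -1},
    {"dx": 0,"dy": 0,"dz": -0.36,"wx": 0,"wy": 0,"wz": 0,"hand": -1},
    {"dx": 0,"dy": 0,"dz": -0.36,"wx": 0,"wy": 0,"wz": 0,"hand": -1}
  ]
}}

```text
t: 27.65
eef_pos: [584.4, -163.0, 187.0]
eef_rot: [-1.845, -2.54, 0.001]
force: [-0.1, -0.4, 0.0]
finger_gap: 85.6
```

```bash
python3 - <<'E'
exec(open('st.py').read())
w=shot('wrist')['img'];a=shot('scene')['img']
cv2.imwrite('pics/c9.png',np.hstack([cv2.resize(a,(400,300)),cv2.resize(w,(400,300))])[:,:,::-1])
E
```

```text
t 27.65 q6 -0.693 pos [ 584.4 -163.   187. ] F [-0.06 -0.4   0.03] T [-0.03  0.02 -0.03] gap 85.6 yaw 108.0
Ftool [-0.36 -0.18 -0.03] toolx [-0.309  0.951  0.002] tooly [ 0.951  0.309 -0.002] to axis(554.3,177) tool: [332.63  76.43]
```

View pics/c9.png

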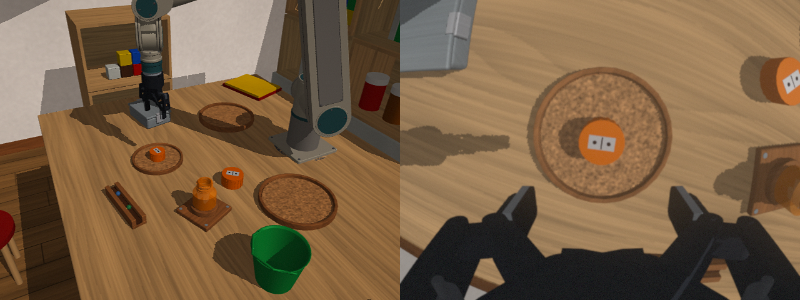

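The cap stands flat near the tray's middle (wrist panel, cap at (602,143), tray at (600,132)). The jar is open, and the bucket and marble run stand where they were.

```bash
python3 -c "
from bench import arm
print(arm.job_done())"
```

```text
the job is handed in; nothing more can be done
None
```

The cap is off the jar and stands flat, opening down, near the middle of the 200 mm tray. I handed the job in at about 27.7 s of the 72 s allowed.

- **Unscrewing:** I turned the cap about 300° counter-clockwise, regripped, and turned on to about 450° while feeling upward. It then came up freely in the grip. The largest upward pull I read was 6.7 N at the wrist; I backed off after that and again after a 6.1 N reading. Force at the thread itself was not measured.
- **Placing:** I lowered the cap until it touched the cork, reading 5.6 N, eased off slightly, let go and lifted straight up. The TCP was at (585.5, -163.4) when I let go. The tray centre measures about (587, -163), so the cap sits within a few millimetres of it.
- **Last checks:** The final picture shows the cap upright in the tray, the jar open, and the bucket and marble run unmoved. The arm is clear of everything and reads no force.
- **Not checked closely:**
  - The lunchbox is partly hidden in both final views, but the arm never went near it.
  - The camera and wrist estimates of the jar's position disagreed by up to about 9 mm, so I used the closer wrist view.
- **Refused call:** The first move call was refused because I left some fields out. Nothing moved.

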